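# Load the tamping press safely at the coffee bar

## Robot

A 6-joint arm with a two-finger parallel gripper is mounted at the origin on the work surface. World frame = base frame: x ahead of the robot, y to its left, z up, the work surface at z = 0. Lengths are in m, angles in rad, forces in N, time in s.
With the tool pointing down it reaches from about 0.3 to 0.875 m from the base axis. Payload 6.4 kg.
Tool frame: the origin (TCP) lies midway between the tips of the shut fingers; the grasp point (between the pads) lies robot.hold_point_z behind it (robot.hold_point_z is the distance from the TCP to the grasp point, in m); z points along the fingers, y is the direction in which the jaws open and shut (so a half turn about z gives the same grasp; the last joint's range is limited). The gripper opens to 85 mm and grips with 20 to 120 N. Pads are 22 mm wide; open, the fingers measure 114 mm over their backs; the gripper's body (76 mm by 85 mm) begins 54 mm behind the grasp point. The pads swing forward as they close: fully open they stand 13 mm farther back than shut.
Start: joints at [-1.386, 0.181, 1.607, -0, 1.354, -0.206], TCP at [0.219, -0.532, 0.231] pointing down, gripper open.
Joint ranges: [-2.99, 2.99], [-0.89, 2.07], [0.3, 2.58], [-1.14, 4.28], [0, 2.63], [-3.12, 3.12]. Speed limits (rad/s): [2.57, 2.57, 3.01, 3.14, 3.14, 3.14].

## Interface

Orientations are given as a unit quaternion [x, y, z, w].
In Python, from rig import robot gives the robot as it stands. The module is installed in compiled form; this text tells all that it offers. Calls block until the motion is done:
- robot.move_pose(position, orientation): joint-space move of the TCP to a pose.
- robot.servo_line(position, ori=None, max_speed=0.15, threshold=None): straight line of the TCP; ori=None keeps the orientation; max_speed is the mean speed in m/s. With threshold (N) it stops when the force on the tool has changed by that much, and returns True; else False.
- robot.set_joints(angles): joint-space move.
- robot.command_gripper(opening, effort=None): finger opening in m; effort is the grip in N (None keeps the last); returns when the fingers have stopped.
- robot.dwell(seconds).
- robot.solve_ik(position, orientation): joint angles nearest the present ones, or None.
- robot.get_image(name): name is "side" or "top" or "wrist"; returns a dict with "frame" (420x560x3 uint8, blue, green, red), "intrinsics" (3x3 intrinsics, pixels), "R" (3x3) and "t" (3): a world point X has camera coordinates R X + t. Camera axes: x right, y down, z forward; pixel columns grow to the right and rows downward; lengths in m; the calibration is good to about 2 mm. A picture is of the moment at which its call begins. There is no depth.
A pose or a line that the arm cannot do raises robot.IKError and nothing moves.
- robot.close_job(): hands the job in, once; it reports no verdict.
Readings, each from a call of its own:
- robot.read_time(): time.
- robot.read_joint_positions(): joint angles.
- robot.read_dq(): joint speeds.
- robot.read_joint_efforts(): joint torques, N m.
- robot.read_tcp_pos(): TCP position.
- robot.read_eef_rot(): TCP orientation.
- robot.read_ft_force(): force on the tool from outside, world axes, zero at the start.
- robot.read_moment(): the same for the moment, N m.
- robot.read_opening(): finger opening in m.
Only numpy, scipy, OpenCV 4.12 (cv2) and the standard library are available. Lean on these libraries where they do the work, as an engineer would, in place of code of your own. Each camera call takes 0.05 s, during which the arm holds its last target. There are 200 camera calls.

## Task

Make the tamping press safe by pushing its mushroom stop button down until it latches, and leave it down while you fetch the portafilter from the low cup rack and stand it flat and centred under the press head, handle pointing out of the open front, and let go. Then turn the mushroom clockwise so that it springs up again, and only after that press the hinged start paddle down to its stop and let it come back up. Do not shift or knock over the pitcher, jar, tin and cup standing about.

Things in the scene. Friction and masses are not known exactly. Their poses are not given: they have to be found in the camera images.
- press: Fixed white tamping press, 201 mm tall, 110 mm wide. Origin on the counter on its head's axis; open front faces its own -x, sides open. Base plate 6 mm thick, x -45 to +115 mm, with a black rubber disc (76 mm) where the portafilter stands. Steel head 68 mm diameter, underside 85 mm above the counter; housing above it (116 to 201 mm high) x -45 to +50 mm; column behind, x +50 to +115 mm.
- press_seat (a point): Point on top of the press's base plate, on the axis of the head, 6 mm above the counter; axes as press.
- stop_box: Fixed grey box 85 x 85 x 50 mm that carries the mushroom stop button in the middle of its top; origin at the centre of its underside.
- stop_top (a point): Centre of the top of the black mushroom cap: 55 mm diameter, 20 mm thick, sides 11 mm high; top 94.5 mm above the counter when up, 84.5 mm when latched down. Below it a stem of 24 mm diameter and a collar of 42 mm diameter up to 58 mm height.
- stop_push (a joint): Travel of the mushroom: 0 up (released), 0.010 m fully down. It takes about 5 N, snaps down and stays latched until the cap is turned.
- stop_turn (a joint): Turn of the mushroom cap, clockwise seen from above: 0 at the start, stop at 1.1 rad. The latch lets go at about 0.45 rad; once let go by the fingers the cap springs up by itself.
- paddle_base: Fixed dark steel base of the start paddle, 130 (x) x 85 (y) x 14 mm; origin at the centre of its underside. The paddle's hinge is at its own x = +50 mm, 31 mm above the counter; the free edge points to its own -x.
- paddle_edge (a point): Point to press: on the ribbed top of the steel paddle (108 x 68 mm, 7 mm thick), 85 mm from the hinge, 19 mm from the free edge; about 55 mm above the counter when up and 34 mm when fully down.
- paddle (a joint): Paddle angle: 0 up (at rest), 0.25 rad fully down on its stop; springs back, about 7 N to hold down at the edge.
- rack: Fixed low steel cup rack: a sheet 270 (x) x 160 (y) mm, 62 to 68 mm above the counter, on four 12 mm legs at x +-125, y +-70 mm; cups and saucers (fixed) stand on it, up to 130 mm. Origin under its centre on the counter; front edge at its own y = -80 mm. The portafilter's handle lies under it.
- portafilter: Loose portafilter 199 mm long, about 0.36 kg (front-heavy): round flat-bottomed steel holder, 62 mm diameter, 68 mm rim from 44 to 50 mm height, open on top; straight black handle of 24 mm diameter along its own -x, axis 33 mm above the underside, 53 to 165 mm from the holder's centre. Origin at the centre of the holder's underside, z up.
- portafilter_handle (a point): Point on the handle's axis, 115 mm from the holder's centre and 33 mm above the underside; a good place to hold it.
- pitcher: Bystander: steel milk pitcher, open beaker of 84 mm diameter, 105 mm tall; origin at the centre of its underside.
- jar: Bystander: glass jar, 76 mm diameter, 120 mm tall; origin at the centre of its underside.
- tin: Bystander: aluminium tin, 72 mm diameter, 75 mm tall; origin at the centre of its underside.
- cup: Bystander: white ceramic cup, 60 mm diameter, 85 mm tall, beside the portafilter; origin at the centre of its underside.
Mind the look-alikes: they are no part of the job. Leave any blue look-alike of the stop_box alone.

How it is judged:
By the outcome, as a careful person would: the job done as asked, in the order asked, and still so for the second after the job is handed in, with the robot touching nothing.
It also fails if it takes over 72 s, if anything falls off the work surface, if the arm or the gripper's body presses on something with over 40 N, if the wrist force passes 120 N, or if a joint passes its speed limit or range.

## Working session

There is one attempt and no reset: what is moved stays moved. The work goes in short steps, each a Python script; the robot and the scene stay as the last script left them, time stands still between calls to the robot, and variables do not carry over. Pictures are saved under pics/ and viewed, about 8 in all and at most 12, crops included, and the job is handed in when it is done.

```bash
mkdir -p pics
python3 - <<'E'
from rig import robot
import cv2,numpy as np,pickle
print(robot.read_time(),robot.hold_point_z,robot.read_eef_rot())
d={}
for n in("top","side","wrist"):
    i=robot.get_image(n);d[n]=i;cv2.imwrite(f"pics/{n}0.png",i["frame"]);print(n,i["intrinsics"].tolist(),np.round(-i["R"].T@i["t"],3),np.round(i["R"],3).tolist())
pickle.dump(d,open("d0.pkl","wb"))
E
```

```text
0.0 0.0187 [ 9.80972054e-01  1.94146945e-01  1.49546409e-05 -8.90525984e-04]
top [[518.420895596545, 0.0, 277.0903527205929], [0.0, 518.420895596545, 215.85371805447798], [0.0, 0.0, 1.0]] [ 0.229 -0.07   1.652] [[-0.017, -1.0, 0.007], [-0.982, 0.015, -0.189], [0.189, -0.01, -0.982]]
side [[544.2406364783338, 0.0, 281.00451248407495], [0.0, 544.2406364783338, 205.89987148413704], [0.0, 0.0, 1.0]] [0.156 1.212 0.989] [[-0.962, -0.271, -0.015], [-0.137, 0.532, -0.836], [0.234, -0.802, -0.549]]
wrist [[362.09666882129324, 0.0, 280.5225235151676], [0.0, 362.09666882129324, 208.64742287382046], [0.0, 0.0, 1.0]] [ 0.288 -0.503  0.372] [[0.38, -0.925, -0.002], [-0.884, -0.364, 0.293], [-0.272, -0.11, -0.956]]
```

View pics/top0.png

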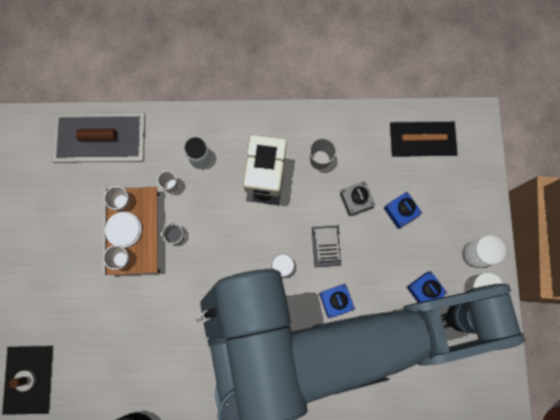

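View pics/side0.png

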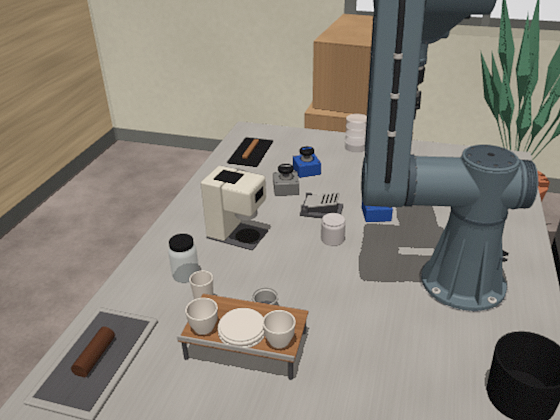

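The top view shows the press at (265,170), the rack at (131,230) and the portafilter holder at (174,235). The paddle is at (327,245).

Stop-box candidates are grey (358,198) and blue (404,210), (339,300) and (427,290). Only the grey one fits. I'll confirm with an enlarged crop.

```bash
cat > h.py <<'E'
import numpy as np,cv2,pickle
def ray(i,u,v):
    c=-i["R"].T@i["t"];d=i["R"].T@np.linalg.solve(i["intrinsics"],[u,v,1.]);return c,d/np.linalg.norm(d)
def onz(i,u,v,z):
    c,d=ray(i,u,v);return c+d*(z-c[2])/d[2]
def tri(obs):
    A=np.zeros((3,3));b=np.zeros(3)
    for i,u,v in obs:
        c,d=ray(i,u,v);P=np.eye(3)-np.outer(d,d);A+=P;b+=P@c
    X=np.linalg.solve(A,b);return X,[round(float(np.linalg.norm(np.cross(X-ray(i,u,v)[0],ray(i,u,v)[1])))*1000,1) for i,u,v in obs]
def proj(i,X):
    p=i["intrinsics"]@(i["R"]@np.asarray(X,float)+i["t"]);return p[:2]/p[2]
E
python3 - <<'E'
import cv2,pickle
d=pickle.load(open("d0.pkl","rb"))
a=cv2.resize(d["top"]["frame"][125:290,150:350],(800,660),interpolation=cv2.INTER_CUBIC)[:600]
cv2.imwrite("pics/c1.png",a)   # 4x, origin (150,125)
import numpy as np
b=d["top"]["frame"][170:280,300:400]; b=cv2.resize(b,None,fx=4,fy=4,interpolation=cv2.INTER_CUBIC)
c=d["side"]["frame"][130:230,260:360]; c=cv2.resize(c,(400,440),interpolation=cv2.INTER_CUBIC)
cv2.imwrite("pics/c2.png",np.hstack([b,c]))
E
```

```text
(no output)
```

View pics/c1.png

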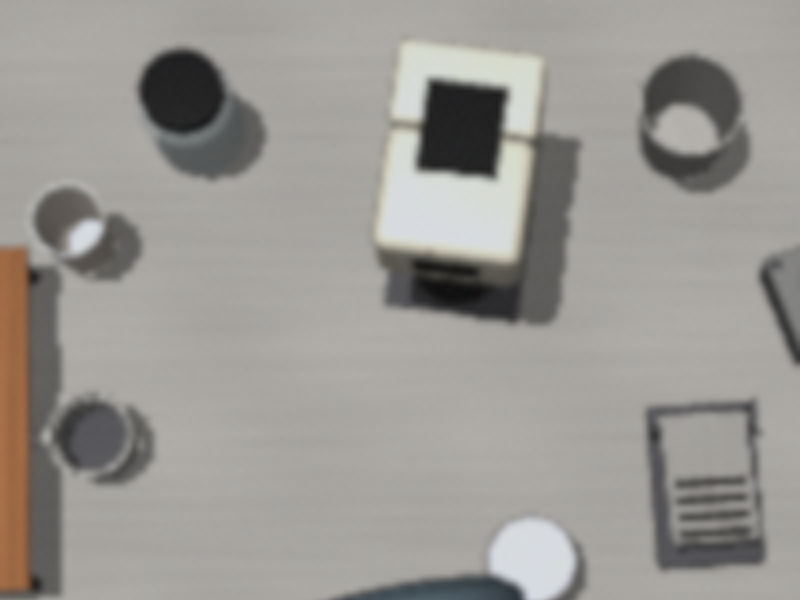

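View pics/c2.png

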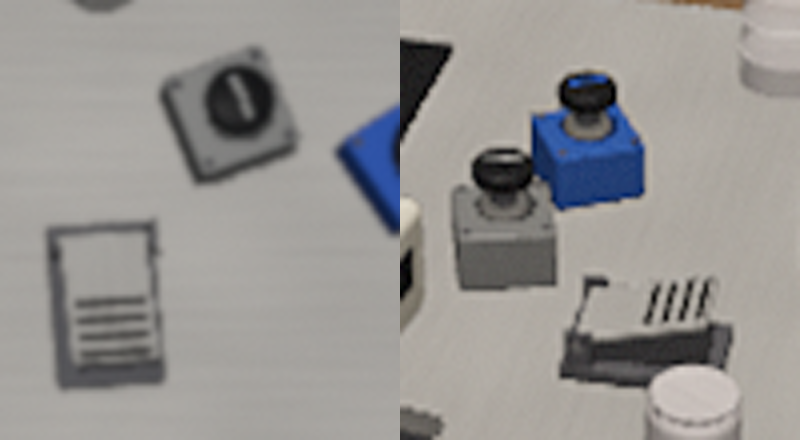

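Run:
```python
from h import *
d=pickle.load(open("d0.pkl","rb"));T,S=d["top"],d["side"]
c1=lambda x,y:(150+x/4,125+y/4)
p=lambda n,v:print(n,np.round(v,4))
def ang(v):return np.degrees(np.arctan2(v[1],v[0]))
pf=[onz(T,*c1(*q),.201)for q in[(377,250),(523,265),(402,42),(543,57)]]
for q in pf:p("press",q)
f=(pf[0]+pf[1])/2;b=(pf[2]+pf[3])/2;ax=(b-f)/np.linalg.norm(b-f);p("press axis",ax);print(np.linalg.norm(b-f),np.linalg.norm(pf[0]-pf[1]),ang(ax),ang(pf[0]-pf[1])-90);p("org",f+ax*.045)
p("capTop",onz(T,360,195.2,.0945));p("capTri",tri([(T,360,195.2),(S,260+502/4,130+158/4.4)])[0])
p("rim z.05",onz(T,*c1(93,436),.05));p("cup top",onz(T,*c1(66,220),.085))
for q in[(28,250),(28,590)]:p("rackedge",onz(T,*c1(*q),.068))
for q in[(647,408),(755,402),(660,568),(763,562)]:p("pbase",onz(T,*c1(*q),.014))
p("jar",onz(T,*c1(182,91),.12));p("pitcher",onz(T,*c1(691,107),.105));p("tin",onz(T,*c1(533,562),.075))
p("rackcups",[onz(T,*q,.13)for q in[(117,197),(123,230),(116,258)]])
```

```text
press [0.5925 0.008  0.201 ]
press [ 0.5798 -0.0969  0.201 ]
press [ 0.7495 -0.0111  0.201 ]
press [ 0.7364 -0.1144  0.201 ]
press axis [ 0.9933 -0.116   0.    ]
0.15784157089436898 0.10568540754183213 -6.658834556930141 -6.891143306549154
org [ 0.6309 -0.0497  0.201 ]
capTop [ 0.5894 -0.3433  0.0945]
capTri [ 0.4069 -0.309   0.1964]
rim z.05 [0.4843 0.2385 0.05  ]
cup top [0.6493 0.2563 0.085 ]
rackedge [0.63   0.2891 0.068 ]
rackedge [0.3636 0.2819 0.068 ]
pbase [ 0.5058 -0.1976  0.014 ]
pbase [ 0.5093 -0.2844  0.014 ]
pbase [ 0.3775 -0.2041  0.014 ]
pbase [ 0.3809 -0.2857  0.014 ]
jar [0.7413 0.1621 0.12  ]
pitcher [ 0.7276 -0.2318  0.105 ]
tin [ 0.378  -0.1026  0.075 ]
rackcups [[0.5867 0.3942 0.13  ]
 [0.4859 0.3723 0.13  ]
 [0.4028 0.3895 0.13  ]]
```

```bash
cat >> h.py <<'E'
def q(deg):
    a=np.radians(deg);return [np.cos(a/2),np.sin(a/2),0,0]
def shot(robot,n,f):
    i=robot.get_image(n);cv2.imwrite(f"pics/{f}.png",i["frame"]);pickle.dump(i,open(f"{f}.pkl","wb"));return i
def load(f): return pickle.load(open(f+".pkl","rb"))
E
python3 - <<'E'
from h import *
from rig import robot
d=pickle.load(open("d0.pkl","rb"));T,S=d["top"],d["side"]
print(tri([(T,360,195.2),(S,285.5,130+158/4.4)]))
robot.command_gripper(0.0,40)
robot.move_pose([0.50,-0.32,0.25],q(0))
i=shot(robot,"wrist","w1")
print(robot.read_time(),-i["R"].T@i["t"],robot.read_joint_positions(),robot.read_ft_force())
E
```

```text
(array([ 0.59120887, -0.34404009,  0.08970457]), [0.7, 0.7])
2.2917 [ 0.57443683 -0.32053352  0.39173374] [-7.70815040e-01  2.06811855e-01  1.53839173e+00 -3.70618989e-04
  1.39652410e+00  8.01094005e-01] [ 1.10546831 -0.66963426  0.61118856]
```

View pics/w1.png

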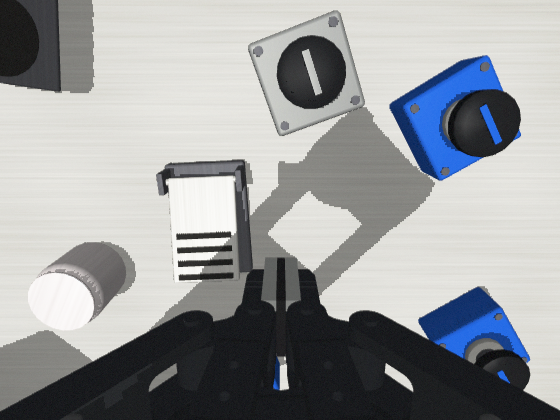

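The grey stop box's cap is at (311,72), and the blue look-alikes are clearly separate. The paddle's free edge is near (207,279) and the tin is at (62,300). I'll triangulate the cap, then push it.

Run:
```python
from h import *
from rig import robot
d=pickle.load(open("d0.pkl","rb"));T,S=d["top"],d["side"];W=load("w1")
X,e=tri([(T,360,195.2),(S,285.5,130+158/4.4),(W,311,72)]);print(X,e)
print("cap W",onz(W,311,72,.0945),"paddle free",onz(W,206,279,.058),"mid ribs",onz(W,205,257,.055))
print("hinge end",onz(W,203,177,.036))
p=onz(W,311,72,.0945)*.5+onz(T,360,195.2,.0945)*.5
np.save("cap.npy",p);print(p)
robot.move_pose([p[0],p[1],.13],q(-20))
hit=robot.servo_line([p[0],p[1],.0835],max_speed=.04,threshold=22)
print(hit,robot.read_tcp_pos(),robot.read_ft_force())
robot.servo_line([p[0],p[1],.16],max_speed=.15)
robot.servo_line([p[0]-.08,p[1],.25],max_speed=.3)
i=shot(robot,"wrist","w2");print(robot.read_time(),robot.read_ft_force())
cv2.imwrite("pics/s2.png",robot.get_image("side")["frame"][140:200,255:325].repeat(6,0).repeat(6,1))
```

```text
[ 0.59202122 -0.34442901  0.08922197] [1.4, 0.3, 1.3]
cap W [ 0.59298626 -0.34404256  0.0945    ] paddle free [ 0.39635272 -0.2439799   0.058     ] mid ribs [ 0.41959015 -0.24380382  0.055     ]
hinge end [ 0.49821634 -0.2429134   0.036     ]
[ 0.591187   -0.34366475  0.0945    ]
False [ 0.59117783 -0.34359945  0.08426583] [-2.75332319  1.69290204  7.23419309]
5.525 [-0.07678717 -0.27909177 -0.14645781]
```

View pics/s2.png

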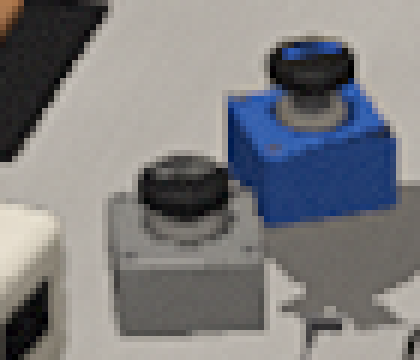

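The cap now sits low, with its stem hidden, unlike the blue one. It's latched. Next is the portafilter.

Run:
```python
from h import *
from rig import robot
robot.command_gripper(0.045,30)
robot.move_pose([.385,.20,.23],q(0))
i=shot(robot,"wrist","w3");print(robot.read_time(),proj(i,[.484,.2385,.05]))
```

```text
8.1333 [233.64686679  68.0068064 ]
```

View pics/w3.png

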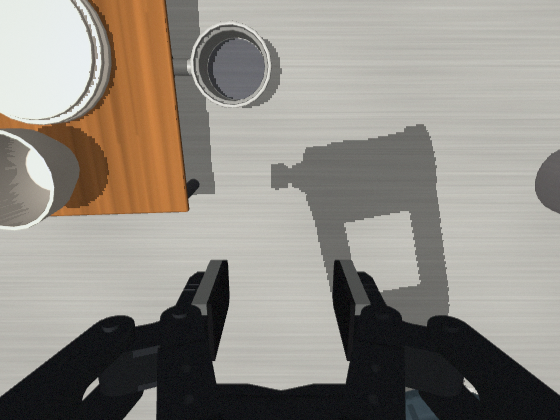

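Run:
```python
from h import *
from rig import robot
W=load("w3");T=pickle.load(open("d0.pkl","rb"))["top"]
print("rim tri",tri([(W,231,65),(T,173.2,234)]))
c=onz(W,231,65,.05);print(c,"neck",onz(W,180,68,.033))
robot.command_gripper(0.05,20)
y=c[1]-.032
robot.move_pose([c[0],y,.12],q(0))
print(robot.servo_line([c[0],y,.031],max_speed=.08,threshold=8),robot.read_tcp_pos())
robot.command_gripper(0.0,20);print("open",robot.read_opening(),robot.read_ft_force())
print(robot.servo_line([c[0],y-.145,.031],max_speed=.09,threshold=25),robot.read_tcp_pos())
robot.command_gripper(0.05,20)
robot.servo_line([c[0],y-.145,.12],max_speed=.2)
robot.move_pose([c[0]-.13,y-.06,.23],q(0))
i=shot(robot,"wrist","w4");print(robot.read_time())
```

```text
rim tri (array([0.48863671, 0.24407368, 0.02213929]), [0.1, 0.1])
[0.48633414 0.24060267 0.05      ] neck [0.48532739 0.28749976 0.033     ]
False [0.48687891 0.20874075 0.03156821]
open 0.003574121561097292 [-0.05090953 -0.71403604  3.16272136]
False [0.48619995 0.0623183  0.03124024]
14.4333
```

View pics/w4.png

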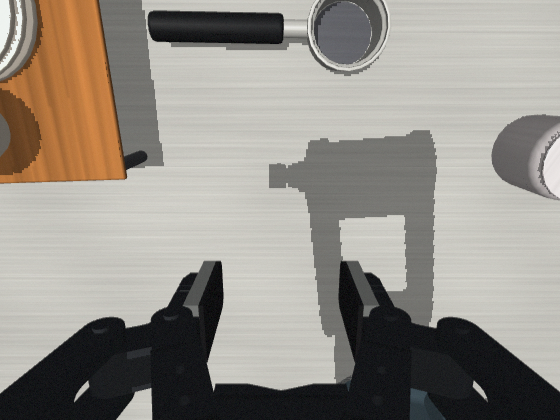

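The portafilter is out and upright: rim at (345,31), handle from (150,26) to (282,28). I'll measure it with the wrist and top cameras, then grasp.

Run:
```python
from h import *
from rig import robot
W=load("w4");T=shot(robot,"top","t4")
# dark handle centroid in both views
def cen(i,c,h=22,w=45):
    u,v=map(int,c);f=i["frame"][max(v-h,0):v+h,max(u-w,0):u+w]
    m=(f.max(2)<50).astype(np.uint8);n,l,s,ce=cv2.connectedComponentsWithStats(m);k=1+s[1:,4].argmax()
    return ce[k]+[max(u-w,0),max(v-h,0)],s[k]
a,sa=cen(W,(216,27),26,80)
g=onz(W,*a,.033);pt=proj(T,g);b,sb=cen(T,pt,10,28)
print(a,sa,b,sb,"tri",tri([(W,*a),(T,*b)]))
c=onz(W,345,31,.05);e0,e1=onz(W,160,26,.045),onz(W,275,28.5,.045)
hd=(g-c)[:2];print("c",c,"g",g,np.hypot(*hd),np.degrees(np.arctan2(hd[1],hd[0])),np.degrees(np.arctan2(*(e0-e1)[1::-1])))
cv2.imwrite("pics/t4c.png",T["frame"])
```

```text
[217.80540693  27.35736412] [  12   10  136   33 3551] [185.75510204 233.39455782] [ 11   8  34  12 147] tri (array([0.481769  , 0.19575022, 0.07080968]), [0.5, 0.5])
c [0.4820797  0.09653005 0.05      ] g [0.48760396 0.2014252  0.033     ] 0.10504052350833881 86.98532898308471 88.84899134001645
```

Run:
```python
from h import *
from rig import robot
W=load("w4")
robot.command_gripper(0.06,80)
robot.move_pose([.4855,.2065,.13],q(88))
i=shot(robot,"wrist","w5");print(robot.read_time(),robot.read_joint_positions()[5])
def cen(f,vmax):
    m=(f[:vmax].max(2)<50).astype(np.uint8);n,l,s,ce=cv2.connectedComponentsWithStats(m)
    return [(np.round(ce[k],1).tolist(),s[k].tolist()) for k in range(1,n) if s[k][4]>1000]
print(cen(i["frame"],420))
print([proj(i,p).round().tolist() for p in([.487,.2065,.033],[.482,.0965,.05],[.487,.262,.033])])
```

```text
16.1 0.21276153056581196
[([284.5, 214.1], [266, 135, 36, 159, 5052]), ([275.8, 370.5], [0, 263, 560, 157, 39933])]
[[283.0, 211.0], [281.0, 360.0], [280.0, 129.0]]
```

View pics/w5.png

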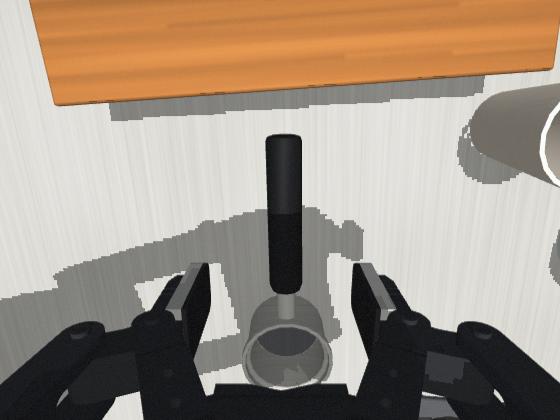

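Run:
```python
from h import *
from rig import robot
W,V=load("w4"),load("w5")
print("handle tri",tri([(W,217.8,27.4),(V,284.5,214.1)]),"rim tri",tri([(W,345,31),(V,287,357)]))
c=(onz(V,287,357,.05)+onz(W,345,31,.05))/2;e=onz(V,284,137,.033);n=onz(V,286,290,.033)
d=(e-n)[:2];a=np.degrees(np.arctan2(d[1],d[0]));print(onz(V,287,357,.05),e,n,np.hypot(*d),a)
u=d/np.hypot(*d);m=(e+n)[:2]/2; g=m+u*(np.dot(c[:2]-m,u)+.112);print("g",g, "c",c,"end-dist",np.dot(e[:2]-c[:2],u))
robot.move_pose([*g,.10],q(a))
print(robot.servo_line([*g,.0145],max_speed=.1,threshold=10),robot.read_tcp_pos())
robot.command_gripper(0.0,80);print("open",robot.read_opening())
f0=robot.read_ft_force()
p=robot.read_tcp_pos();np.savez("grasp.npz",a=a,off=np.dot(np.array(p[:2])-c[:2],u),z=p[2])
print("off",np.dot(np.array(p[:2])-c[:2],u))
robot.servo_line([p[0],p[1],p[2]+.018],max_speed=.05)
print(robot.read_time(),np.array(robot.read_ft_force())-f0,robot.read_opening())
shot(robot,"side","s6");shot(robot,"wrist","w6")
robot.servo_line([.402,-.020,p[2]+.018],q(173),max_speed=.09)
shot(robot,"wrist","w7");print(robot.read_time(),robot.read_tcp_pos())
cv2.imwrite("pics/w67.png",np.hstack([cv2.resize(load("w6")["frame"],(400,300)),cv2.resize(load("w7")["frame"],(400,300))]))
```

```text
handle tri (array([0.48825884, 0.20229729, 0.0278305 ]), [0.2, 0.2]) rim tri (array([0.48464948, 0.09510049, 0.043959  ]), [1.6, 1.6])
[0.48626838 0.09939248 0.05      ] [0.48952955 0.2567583  0.033     ] [0.48723274 0.14488694 0.033     ] 0.11189493610952189 88.82383863682476
g [0.4885674  0.20989467] c [0.48417404 0.09796126 0.05      ] end-dist 0.1588735088609371
False [0.48921334 0.21002106 0.01514339]
open 0.021498929215904305
off 0.11219870199821647
18.3083 [-1.14421129 -0.56572736 -3.43962795] 0.02183837101755659
21.3417 [ 0.40199978 -0.01984917  0.03286738]
```

View pics/w67.png

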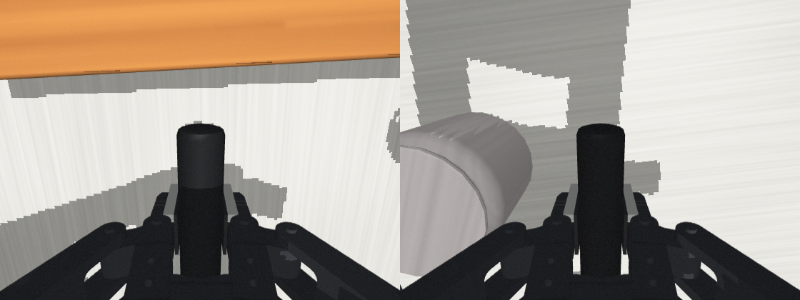

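Run:
```python
from h import *
from rig import robot
S=shot(robot,"side","s8");T=shot(robot,"top","t8")
a=np.radians(173);hd=np.array([np.cos(a),np.sin(a)]);c=np.array([.402,-.0198])-hd*.116
O=np.array([.6309,-.0497]);px=np.array([.9932,-.1163]);py=np.array([.1163,.9932])
out=[]
for i,(u,v,w,h),k in((S,(195,160,130,110),4),(T,(235,130,70,110),4)):
    m=cv2.resize(i["frame"][v:v+h,u:u+w],None,fx=k,fy=k,interpolation=cv2.INTER_CUBIC)
    P=[([*(O+px*x+py*y),.006],(0,0,255))for x,y in((-.045,-.055),(-.045,.055),(.115,.055))]+[([*(O+px*x+py*y),.201],(0,160,0))for x,y in((-.045,-.055),(-.045,.055),(.115,.055))]
    P+=[([*(c+.034*np.array([np.cos(t),np.sin(t)])),.068],(255,0,255))for t in np.arange(0,6.28,.785)]
    for X,col in P:
        cv2.circle(m,tuple(int(round(z)) for z in (proj(i,X)-[u,v]+.5)*k),2,col,-1)
    out.append(m)
cv2.imwrite("pics/m8.png",np.hstack(out));print(np.hstack(out).shape)
```

```text
(440, 800, 3)
```

View pics/m8.png

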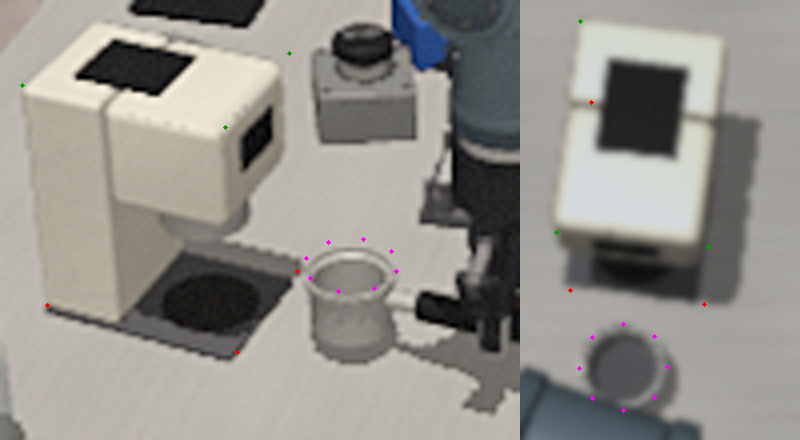

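The side crop shows the rubber disc at (211,302), the rim centred at (350,272) and the latched grey cap. My predictions agree to about 1.5 px, and the rim and press share the same offset. I'll check the disc, then insert.

Run:
```python
from h import *
from rig import robot
S,T=load("s8"),load("t8")
O=np.array([.6309,-.0497])
u,v=195+211.5/4-.5,160+302.5/4-.5
D=onz(S,u,v,.0065)[:2];print("disc side",D,"pred px",(proj(S,[*O,.0065])-[195,160]+.5)*4)
# rim: centre from side and from top, z=.068
R1=onz(S,195+350/4-.5,160+273/4-.5,.068)[:2];R2=onz(T,235+(624-520)/4-.5,130+369/4-.5,.068)[:2]
a=np.radians(173);hd=np.array([np.cos(a),np.sin(a)]);print("rim side/top",R1,R2,"pred",np.array([.402,-.0198])-hd*.116)
print("delta needed: side",D-R1,"top", O-R2)
```

```text
disc side [ 0.63058725 -0.04261645] pred px [214.08405033 297.11095081]
rim side/top [ 0.51487963 -0.0236816 ] [ 0.51564666 -0.03469115] pred [ 0.51713535 -0.03393684]
delta needed: side [ 0.11570762 -0.01893484] top [ 0.11525334 -0.01500885]
```

Run:
```python
from h import *
from rig import robot
z=float(np.load("grasp.npz")["z"])
print(robot.servo_line([.5175,-.0353,z+.018],q(173.2),max_speed=.06,threshold=10),robot.read_tcp_pos())
print(robot.servo_line([.5175,-.0353,z+.005],max_speed=.025,threshold=4),robot.read_tcp_pos(),robot.read_ft_force())
robot.command_gripper(0.055,40);robot.dwell(.2)
p=robot.read_tcp_pos();print(p,robot.read_ft_force(),robot.read_opening())
robot.servo_line([p[0],p[1],.13],max_speed=.1)
robot.servo_line([.40,-.03,.25],max_speed=.25)
print(robot.read_time())
S=shot(robot,"side","s9");W=shot(robot,"wrist","w9");T=shot(robot,"top","t9")
m=cv2.resize(S["frame"][180:260,195:295],None,fx=5,fy=5,interpolation=cv2.INTER_CUBIC)
t=cv2.resize(T["frame"][180:240,240:300],None,fx=5,fy=5,interpolation=cv2.INTER_CUBIC)
w=cv2.resize(W["frame"],(300,225));
cv2.imwrite("pics/m9.png",np.hstack([cv2.copyMakeBorder(m,0,125,0,0,0),np.vstack([t,w])]))
```

```text
False [ 0.51725862 -0.03525741  0.03286924]
True [ 0.51700827 -0.03517819  0.02016267] [ 1.0534297  -0.84019251  1.05400093]
[ 0.51576847 -0.03481285  0.01969775] [0.46639822 0.89184332 0.52782132] 0.05518073747595698
26.7083
```

View pics/m9.png

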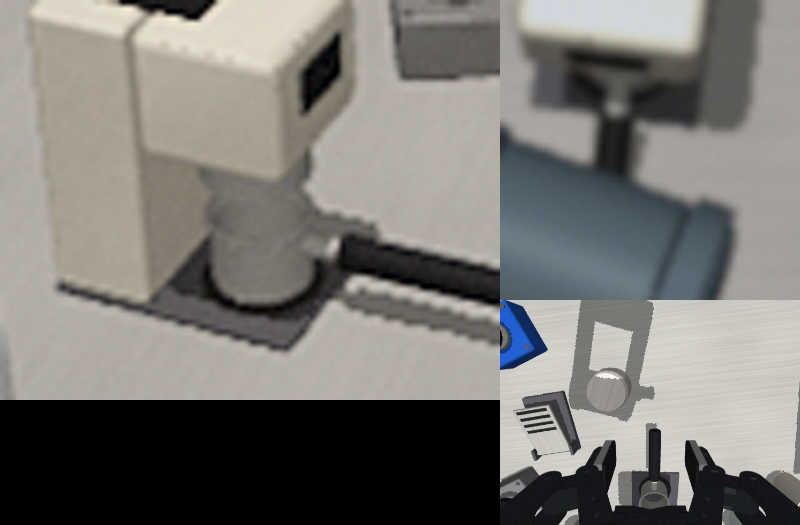

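The portafilter stands on the disc under the head, handle pointing out. I'll check centring numerically from the saved pictures.

Run:
```python
from h import *
S,T,W=load("s9"),load("t9"),load("w9")
# handle axis in wrist & top
f=W["frame"].max(2)
for r in(245,255,265,275,285,295,305): 
    x=np.where(f[r,240:345]<60)[0]+240; print(r,x.min() if len(x) else 0,x.max() if len(x) else 0,len(x))
for r in(315,320,325,330,340): print(r,f[r,205:345:3].tolist())
g=T["frame"].max(2)
for r in(204,206,208,210,212): print("T",r,g[r,254:276].tolist())
s=S["frame"].max(2)
for r in(228,232,236,238,240,242,244): print("S",r,s[r,228:268].tolist())
```

```text
245 278 299 22
255 278 299 22
265 278 299 22
275 278 299 22
285 278 298 21
295 278 298 21
305 278 298 21
315 [10, 17, 14, 150, 206, 205, 205, 202, 202, 203, 201, 201, 203, 202, 206, 204, 208, 206, 205, 204, 204, 204, 206, 204, 94, 28, 32, 30, 37, 33, 31, 23, 213, 210, 212, 212, 208, 210, 211, 212, 212, 214, 212, 214, 213, 212, 213]
320 [14, 22, 19, 198, 199, 199, 199, 200, 134, 134, 133, 120, 132, 134, 63, 56, 58, 58, 72, 69, 72, 72, 83, 85, 75, 27, 31, 34, 35, 30, 28, 21, 210, 212, 143, 211, 210, 210, 210, 209, 209, 209, 208, 207, 209, 208, 207]
325 [12, 14, 146, 202, 202, 139, 118, 118, 120, 119, 119, 119, 117, 117, 59, 57, 59, 59, 56, 54, 59, 58, 61, 55, 51, 28, 30, 34, 35, 30, 28, 22, 56, 59, 63, 59, 100, 103, 98, 98, 101, 100, 101, 109, 209, 211, 209]
330 [13, 18, 205, 204, 204, 205, 120, 117, 118, 114, 116, 116, 120, 117, 61, 60, 61, 57, 60, 61, 60, 59, 59, 57, 27, 29, 29, 35, 35, 33, 28, 25, 30, 56, 58, 59, 58, 59, 100, 102, 99, 101, 101, 163, 207, 204, 204]
340 [16, 206, 205, 206, 203, 203, 117, 119, 120, 120, 121, 118, 120, 119, 57, 56, 60, 59, 56, 57, 28, 25, 60, 83, 85, 87
[... 1223 characters left out ...]
65, 42, 45, 45, 51, 46, 24, 18, 23, 72, 105, 122, 124, 122, 121, 126, 124, 125, 124, 124, 121, 124, 127, 110, 85, 56, 20, 21, 27, 46, 47, 58, 83, 102, 133, 152, 128, 95]
S 240 [92, 95, 97, 93, 94, 100, 92, 86, 83, 74, 43, 14, 9, 16, 79, 96, 87, 95, 99, 98, 97, 84, 80, 62, 29, 22, 14, 27, 39, 45, 72, 61, 131, 175, 172, 140, 98, 102, 107, 108]
S 242 [96, 94, 92, 91, 94, 92, 93, 92, 89, 96, 94, 87, 84, 80, 60, 36, 33, 23, 17, 17, 16, 22, 26, 28, 44, 40, 49, 49, 47, 55, 81, 152, 186, 183, 181, 185, 176, 166, 170, 139]
S 244 [156, 144, 98, 56, 65, 73, 79, 88, 98, 94, 93, 95, 92, 94, 98, 97, 95, 101, 99, 97, 94, 84, 85, 85, 81, 82, 79, 91, 76, 129, 183, 190, 184, 181, 181, 181, 183, 183, 183, 186]
```

Run:
```python
from h import *
W,T=load("w9"),load("t9")
L,R=onz(W,246.5,319.5,.006),onz(W,335,324,.006)
h0,h1=onz(W,288.5,245,.041),onz(W,288,300,.041)
M=(L+R)/2;py=(L-R)[:2]/np.linalg.norm((L-R)[:2]);px=np.array([py[1],-py[0]])
print("corners",L,R,np.linalg.norm(L-R),"press yaw",np.degrees(np.arctan2(px[1],px[0])))
hv=(h0-h1)[:2];print("handle end",h0,h1,"dir",np.degrees(np.arctan2(hv[1],hv[0])))
O=M[:2]+px*.045;O2=np.array([.6309,-.0497])
u=-hv/np.linalg.norm(hv)
for o in(O,O2): print("origin",o,"axis lateral",np.cross(u,o-h1[:2]))
t=onz(T,262.7,206,.039);print("top handle",t, "lat vs O2",np.cross(np.array([.9932,-.1163]),O2-t[:2]))
# handle end row -> distance to centre
f=W["frame"].max(2);r=[k for k in range(200,320) if f[k,288]<60][0];e=onz(W,288,r,.039);print("end",r,e,"along",np.dot(O-e[:2],u),np.dot(O2-e[:2],u))
```

```text
corners [ 0.57678074 -0.09260636  0.006     ] [0.59607511 0.0143155  0.006     ] 0.10864877193692692 press yaw 169.77088756638994
handle end [ 0.47109009 -0.02973258  0.041     ] [ 0.53525115 -0.03756321  0.041     ] dir 173.0416647422069
origin [ 0.54214318 -0.03115411] axis lateral 0.007196839691504316
origin [ 0.6309 -0.0497] axis lateral -0.00045977527071682824
top handle [ 0.57168487 -0.04157494  0.039     ] lat vs O2 -0.0011830945749612427
end 240 [ 0.46628041 -0.02966647  0.039     ] along 0.07548422374978066 0.1658340962080856<stdin>:10: DeprecationWarning: Arrays of 2-dimensional vectors are deprecated. Use arrays of 3-dimensional vectors instead. (deprecated in NumPy 2.0)
<stdin>:11: DeprecationWarning: Arrays of 2-dimensional vectors are deprecated. Use arrays of 3-dimensional vectors instead. (deprecated in NumPy 2.0)
```

The portafilter is centred to about 1–2 mm: lateral offset under 2 mm and handle end 165.8 mm from the seat. Next I'll turn the mushroom.

Run:
```python
from h import *
from rig import robot
p=np.load("cap.npy")
robot.command_gripper(0.078,40)
robot.move_pose([.45,-.33,.25],q(22))
robot.move_pose([p[0],p[1],.15],q(22))
print(robot.servo_line([p[0],p[1],.053],max_speed=.1,threshold=6),robot.read_tcp_pos())
robot.command_gripper(0.0,45);print("open",robot.read_opening(),robot.read_ft_force())
for a in(8,-6,-22):
    robot.move_pose([p[0],p[1],.053],q(a));print(a,robot.read_opening(),np.round(robot.read_moment(),2),np.round(robot.read_ft_force(),1))
robot.command_gripper(0.08,40);robot.dwell(.3);print(robot.read_tcp_pos())
robot.servo_line([p[0],p[1],.16],max_speed=.15)
robot.servo_line([p[0]-.08,p[1],.25],max_speed=.3)
shot(robot,"side","s10");shot(robot,"wrist","w10");print(robot.read_time(),robot.read_ft_force())
def cap(f,u0,u1,v0,v1):
    m=(f[v0:v1,u0:u1].max(2)<60);y,x=np.where(m);return (x.mean()+u0).round(1),(y.mean()+v0).round(1),y.min()+v0,y.max()+v0,m.sum()
for k in(pickle.load(open("d0.pkl","rb"))["side"],load("s8"),load("s10")): print(cap(k["frame"],276,297,158,188))
```

```text
False [ 0.59179162 -0.34414416  0.05396939]
open 0.05268279413304963 [ 1.38125855 -3.05495377  3.07863979]
8 0.05253708050614767 [-0.22 -0.09 -0.08] [ 0.5 -2.4  5.1]
-6 0.05293660325367759 [-0.1  -0.09 -0.01] [ 0.5 -2.8  4.7]
-22 0.05272915162005277 [-0.05 -0.19 -0.06] [0.6 0.1 5.8]
[ 0.59115013 -0.34361606  0.05291203]
34.5417 [-0.46986355 -0.38997986 -0.63546191]
(np.float64(285.4), np.float64(169.8), np.int64(164), np.int64(176), np.int64(121))
(np.float64(285.3), np.float64(172.0), np.int64(168), np.int64(176), np.int64(99))
(np.float64(285.2), np.float64(169.5), np.int64(164), np.int64(175), np.int64(116))
```

The cap is up: its top row is back at 164, against 168 when latched. Now the paddle.

Run:
```python
from h import *
from rig import robot
robot.command_gripper(0.0,40)
x,y=.411,-.2435
robot.move_pose([x,y,.13],q(0))
hit=robot.servo_line([x,y,.066],max_speed=.1,threshold=10);print(hit)
hit=robot.servo_line([x,y,.027],max_speed=.03,threshold=18)
print(hit,robot.read_tcp_pos(),robot.read_ft_force());robot.dwell(.3);print(robot.read_tcp_pos(),robot.read_ft_force())
robot.servo_line([x,y,.075],max_speed=.08)
robot.servo_line([x-.03,y,.25],max_speed=.25)
robot.dwell(.3)
S=shot(robot,"side","s11");shot(robot,"top","t11");print(robot.read_time())
def diff(k,b,l):
    d=cv2.absdiff(cv2.GaussianBlur(load(k)["frame"],(3,3),0),cv2.GaussianBlur(b["frame"],(3,3),0)).max(2)
    for n,(u0,u1,v0,v1) in l.items(): print(k,n,round(float(d[v0:v1,u0:u1].mean()),1),int((d[v0:v1,u0:u1]>40).sum()))
D=pickle.load(open("d0.pkl","rb"))
diff("s11",D["side"],dict(paddle=(298,345,185,220),jar=(165,200,230,282),cup=(188,216,268,300),tin=(318,348,212,246)))
diff("s11",load("s9"),dict(portaf=(225,300,205,250),stop=(270,300,155,200)))
diff("t11",D["top"],dict(jar=(183,212,135,170),cup=(155,184,168,195),pitcher=(307,340,138,172),tin=(270,297,252,270),paddle=(310,345,222,268),stop=(338,378,180,218)))
```

```text
False
True [ 0.4104665  -0.24370214  0.03442401] [-3.0124818   2.11212973 11.00128876]
[ 0.41046142 -0.24373478  0.03442957] [-3.19849756  1.75140711 10.17865721]
40.0417
s11 paddle 13.0 97
s11 jar 9.3 0
s11 cup 10.6 0
s11 tin 11.6 22
s11 portaf 5.9 0
s11 stop 11.1 71
t11 jar 1.7 0
t11 cup 2.1 0
t11 pitcher 2.0 0
t11 tin 28.8 147
t11 paddle 51.2 999
t11 stop 10.5 140
```

Paddle bottomed at z = 34.4 mm, on its stop. I'll return to the start pose so the pictures compare like with like.

Run:
```python
from h import *
from rig import robot
robot.command_gripper(0.085,40)
robot.set_joints([-1.386,0.181,1.607,0,1.354,-0.206]);robot.dwell(.2)
D=pickle.load(open("d0.pkl","rb"))
L={"side":dict(paddle=(298,345,185,220),jar=(165,200,230,282),cup=(188,216,268,300),tin=(318,348,212,246),stop=(270,300,155,200)),
"top":dict(jar=(183,212,135,170),cup=(155,184,168,195),pitcher=(307,340,138,172),tin=(270,297,252,270),paddle=(310,345,222,268),stop=(338,378,180,218))}
for c in L:
    k=shot(robot,c,c+"12");d=cv2.absdiff(cv2.GaussianBlur(k["frame"],(3,3),0),cv2.GaussianBlur(D[c]["frame"],(3,3),0)).max(2)
    for n,(u0,u1,v0,v1) in L[c].items(): print(c,n,round(float(d[v0:v1,u0:u1].mean()),1),int((d[v0:v1,u0:u1]>40).sum()))
d=cv2.absdiff(load("side12")["frame"],load("s9")["frame"]).max(2)[205:250,225:300];print("pf",d.mean(),(d>40).sum())
print(robot.read_time())
```

```text
side paddle 0.8 0
side jar 0.9 0
side cup 0.7 0
side tin 0.8 0
side stop 1.6 4
top jar 0.6 0
top cup 0.6 0
top pitcher 0.6 0
top tin 0.8 0
top paddle 0.6 0
top stop 2.4 21
pf 4.484148148148148 0
42.375
```

```bash
python3 -c "
from rig import robot
robot.close_job();print(robot.read_time())"
```

```text
the job is handed in; nothing more can be done
the job is handed in; nothing more can be done
```

The whole job was done in the order asked and handed in at about 42 s, with the arm back at its start pose and touching nothing.

- **Stop button:** I pushed the grey box's mushroom down until it latched and left it down. After the portafilter was in place, I turned it about 0.77 rad clockwise and let go. The side view shows it up again, at its original height.
- **Portafilter:** I dragged it out from under the rack by its rim, re-gripped it by the handle and stood it under the press head. The pictures put it about 1–2 mm off centre, with its handle pointing out of the front.
- **Start paddle:** I pressed it until the fingertip stopped at 34.4 mm, which matches its stop, and it came back up.

**Last checks:**
- Compared with the first pictures, the paddle, jar, cup, tin and pitcher are unchanged. The stop button differs only slightly, as expected from the turned cap.
- The portafilter stayed where I set it down through the later steps.

**Disagreements:**
- The two-view heights of the handle and rim were noisy, 22–71 mm at first and then 28 and 44 mm from a better pair. I used the given 33 and 50 mm.
- The side camera was off by about 1.5 px, so I placed the portafilter relative to the press.
- One side-view estimate suggested it sits up to 3.5 mm off towards −y, but the wrist and top views gave 2 mm or less.

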